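# Steady a rocking drawer chest with a wedge

## Task

The little drawer chest rocks because its near right foot (the one nearest the orange wedge) is too short. Press down on the top of that corner with a fingertip to feel it rock, then push the orange wedge along the table, thin end first, under the short foot until it is snug and the chest no longer rocks, and press firmly on the same corner once more to prove it. Pinch or lift nothing, leave the wedge in place with the chest standing level where it was, and do not disturb the jar on the chest or the glass pot and cardboard tube nearby.

Things in the scene. Friction and masses are not known exactly. Their poses are not given: they have to be found in the camera images.
- chest: loose wooden two-drawer chest, about 1.2 kg, 150 (x) x 200 (y) x 110 mm high, on round black feet 18 mm across (8 at the sole) at x = +-55, y = +-80 mm; underside 18 mm above the table. Origin: centre of its footprint at table level; x to its back, y to its left, z up; knobs on the -x side, 17 mm out. The foot at x = -55, y = -80 mm is short; at the start the chest stands level on the other three
- press_point (a point): point on the chest's flat top, 110 mm up, straight above the short foot. Pressed here with 1.5 to 3 N the unwedged chest rocks over by 6 to 11 mm until the short foot meets the table; let go, it rocks back
- under_foot (a point): point fixed to the chest straight below the centre of its short foot, at table level while the chest stands level (20 mm in from the chest's right side). The foot itself ends 6 to 11 mm above it (how much is not told)
- wedge: loose orange wedge, about 90 g, 130 mm long (x), 50 wide (y), origin: centre of its underside. x points to the thin end (2 mm thick); the upright back face at x = -65 mm is 22 mm high, the top slopes evenly. Slides with under 1.5 N until the ramp meets the foot (foot's centre 5 to 45 mm ahead of the wedge's middle), then takes several N; much harder shoves the chest. Stays where it is left
- jar: open screw-top glass jar, 81 mm across, 120 mm high, standing loose on the back left of the chest; origin: centre of its underside
- glass_pot: small greenish glass pot, 87 mm across, 50 mm high, standing off to the right; origin: centre of its underside
- card_tube: brown cardboard tube, 90 mm across, 118 mm high, standing in front of the chest's left end; origin: centre of its underside
Mind the look-alikes: they are no part of the job. What is shaped like the wedge but blue or yellow is not meant.

How it is judged:
On the way, in this order (a step that is already met when the one before it is completed fails the run):
1. the corner over the short foot is pressed and the chest rocks (contact force between the fingers and chest above 0.5 N and height (world z) of press_point below 0.1078 m and angle between chest's own z axis and vertical above 0.03 rad), for 0.05 s.
2. the wedge is under the short foot (x of under_foot in the frame of wedge between -0.045 and 0.06 m and y of under_foot in the frame of wedge between -0.023 and 0.023 m and angle between chest's own z axis and vertical below 0.02 rad), for 0.1 s.
3. the corner is pressed with at least 4 N, the wedge bears it and the chest does not rock (all of step 2 and contact force between the fingers and chest above 4 N and contact force between wedge and chest above 2 N), for 0.15 s.
At the end, for the whole second after the job is handed in: the wedge lies under the short foot (foot's centre within 23 mm of the wedge's centre line and 5 mm or more from the nose), the chest is at rest, level within 0.02 rad and within 30 mm of where it stood, the jar upright on it (all of step 2 and distance of chest from where it was at the start of the episode below 0.03 m and linear speed of each of chest, wedge below 0.01 m/s and z of jar in the frame of chest above 0.1 m and angle between jar's own z axis and vertical below 0.1 rad); the robot touches nothing.
It fails at once if the wedge is lifted or tipped (height (world z) of wedge above 0.015 m or angle between wedge's own z axis and vertical above 0.25 rad).
It fails at once if the chest is shoved more than 40 mm, lifted or tipped over (distance of chest from where it was at the start of the episode above 0.04 m or height (world z) of chest above 0.025 m or angle between chest's own z axis and vertical above 0.22 rad).
It fails at once if the jar on the chest is displaced or tips (z of jar in the frame of chest below 0.095 m or z of jar in the frame of chest above 0.13 m or angle between jar's own z axis and vertical above 0.3 rad or distance of jar from where it was at the start of the episode above 0.05 m).
It fails at once if the glass pot or the cardboard tube is disturbed (distance of any of glass_pot, card_tube from where it was at the start of the episode above 0.03 m).
It also fails if it takes over 64 s, if anything falls off the work surface, if the arm or the gripper's body presses on something with over 40 N, if the wrist force passes 120 N, or if a joint passes its speed limit or range.

## Robot

A 6-joint arm with a two-finger parallel gripper is mounted at the origin on a cart in front of the work surface, level with it; the furniture and walls round the work are solid. World frame = base frame: x ahead of the robot, y to its left, z up, the work surface at z = 0. Lengths are in m, angles in rad, forces in N, time in s.
With the tool pointing down it reaches from about 0.35 to 0.775 m from the base axis. Payload 7.3 kg.
Tool frame: the origin (TCP) lies at the very end of the fingers, on their centre line; the grasp point (between the pads) lies 19 mm behind it (robot.hold_point_z is the distance from the TCP to the grasp point, in m); z points along the fingers, y is the direction in which the jaws open and shut (so a half turn about z gives the same grasp; the last joint's range is limited). The gripper opens to 92 mm and grips with 3 to 60 N. Pads are 19 mm wide; open, the fingers measure 130 mm over their backs; the gripper's body (75 mm by 190 mm) begins 47 mm behind the grasp point.
Start: joints at [0.959, 0.342, 1.524, -0, 1.275, -0.146], TCP at [0.236, 0.469, 0.199] pointing down, gripper open.
Joint ranges: [-2.53, 2.53], [-0.77, 2.02], [0.04, 2.7], [-1, 4.14], [0.28, 2.66], [-3.11, 3.11]. Speed limits (rad/s): [2.57, 2.57, 3.14, 3.14, 3.14, 3.14].

## Interface

Orientations are given as [roll, pitch, yaw] about the fixed x, y, z axes, in that order (R = Rz(yaw) Ry(pitch) Rx(roll)).
In Python, from cell import monitor, viewer, robot gives the robot as it stands.
- The arm moves only by the tool move_arm, never from a script. Its argument "deltas" is a list of rows, each an object of numbers: "x", "y", "z": the shift along the tool's x, y, z in m; "wx", "wy", "wz": the turn, a rotation vector about the tool's x, y, z in degrees; "hand": the opening, from 0 (shut) to 1 (fully open). In form: [{"x": .., "y": .., "z": .., "wx": .., "wy": .., "wz": .., "hand": ..}, ...]. A call has 1 to 8 rows; each row is the pose to reach, as a shift and turn from the pose commanded when the call began, along the tool's axes at that moment; what a row does not reach only later rows make up. A row lasts 1/8 s, in which the tool goes at most 62.5 mm and 10.7 degrees, less where a joint would pass 70% of its speed; a pose out of reach is approached as far as the arm can. A call with a gripper value outside its range is refused whole. The fingers move at their own pace and stop on an object; "grip_force" is the grip in N (left out, the last holds). Time passes only in rows, so rows that repeat a pose let the fingers close. It gives the time, the measured TCP pose, the force and the opening at its end, in the units of the state.
- monitor.observe(): the state, without advancing time (a new reading comes with each control period).
- viewer.read_camera(name): name is "side" or "top" or "wrist"; returns the picture (400x640x3 uint8, red, green, blue); there is no depth.
- viewer.camera_params(name): a dict with "camera_matrix" (3x3 intrinsics, pixels), "k1" (the pictures are not rectified: a ray, as slopes to the right and down, at radius r is drawn at 1 + k1 r^2 times it, then the intrinsics apply), "R" (3x3) and "t" (3): a world point X has camera coordinates R X + t. Camera axes: x right, y down, z forward; pixel columns grow to the right and rows downward; lengths in m; the calibration is good to about 2 mm. A picture is of the moment at which its call begins: read the wrist's pose just before it. camera_params takes no time and is no camera call; for the wrist camera it gives the pose at the moment of the call.
- robot.hand_in(): hands the job in, once; it reports no verdict.
The state is a dict: "time": time; "qpos": joint angles; "qvel": joint speeds; "joint_efforts": joint torques, N m; "tool_pos": TCP position; "tool_rot": TCP orientation; "contact_force": force on the tool from outside, world axes, zero at the start; "torque": the same for the moment, N m; "opening": finger opening in m.
Only numpy, scipy, OpenCV 4.12 (cv2) and the standard library are available. Lean on these libraries where they do the work, as an engineer would, in place of code of your own. Each camera call takes 0.05 s, during which the arm holds its last target. There are 200 camera calls.

## Working session

There is one attempt and no reset: what is moved stays moved. The work goes in short steps, Python scripts to look and compute and a tool call to move; the robot and the scene stay as the last step left them, time stands still between calls to the robot, and variables do not carry over. Pictures are saved under pics/ and viewed, about 8 in all and at most 12, crops included, and the job is handed in when it is done.

Besides the shell and the picture viewer there is one more tool, called after "Call:" as a command line: name --argument value ..., lists and objects as JSON in quotes. move_arm: Moves the arm, as the interface text tells. Its arguments: {"type":"object","properties":{"deltas":{"type":"array","items":{"type":"object","properties":{"x":{"type":"number"},"y":{"type":"number"},"z":{"type":"number"},"wx":{"type":"number"},"wy":{"type":"number"},"wz":{"type":"number"},"hand":{"type":"number"}}}},"grip_force":{"type":"number"}},"required":["deltas"]}

```bash
ls; mkdir -p pics; cat > h.py <<'E'
import numpy as np,cv2
from cell import monitor,viewer,robot
def ray(cam,u,v,p=None):
    p=p or viewer.camera_params(cam);K=np.array(p["camera_matrix"]);R=np.array(p["R"]);t=np.array(p["t"])
    d=np.array([(u-K[0,2])/K[0,0],(v-K[1,2])/K[1,1]]);s=d.copy()
    for _ in range(30): s=d/(1+p["k1"]*(s@s))
    return -R.T@t, R.T@np.array([s[0],s[1],1])
def on(cam,u,v,z,p=None):
    o,d=ray(cam,u,v,p);return o+d*(z-o[2])/d[2]
def proj(cam,X,p=None):
    p=p or viewer.camera_params(cam);K=np.array(p["camera_matrix"]);c=np.array(p["R"])@X+np.array(p["t"])
    s=c[:2]/c[2];s=s*(1+p["k1"]*(s@s));return K[:2,:2]@s+K[:2,2]
def snap(cam,name):
    im=viewer.read_camera(cam);cv2.imwrite(f"pics/{name}.png",im[:,:,::-1]);return im
E
python3 - <<'E'
from h import *
for c in("side","top"):
    snap(c,c+"0");p=viewer.camera_params(c);print(c,on(c,320,200,0),-np.array(p["R"]).T@np.array(p["t"]))
print(monitor.observe())
a=cv2.imread("pics/top0.png");b=cv2.imread("pics/side0.png")
E
```

```text
pics
side [0.61206924 0.12273586 0.        ] [ 0.26075338 -0.95106756  0.76705459]
top [ 0.57779744 -0.08529879  0.        ] [ 0.25581387 -0.04908489  1.56925776]
{'time': 0.1, 'qpos': array([ 9.59025850e-01,  3.42662722e-01,  1.52488197e+00, -1.21490918e-05,
        1.27538666e+00, -1.45974106e-01]), 'qvel': array([ 0.0007469 , -0.00107891, -0.00397915,  0.0004066 , -0.00012997,
        0.00125772]), 'joint_efforts': array([ 1.49143874e-03, -4.32007456e+01, -2.44693869e+01,  7.19595887e-02,
        5.27115364e-02, -6.69877636e-05]), 'tool_pos': array([0.2355477 , 0.4687701 , 0.19832325]), 'tool_rot': array([-3.14026650e+00, -1.83227346e-04,  2.67579971e+00]), 'contact_force': array([-0.17179804,  0.43836029,  0.34709431]), 'torque': array([-0.02260555,  0.04775886,  0.02917705]), 'opening': 0.09160569190541805}
```

View pics/top0.png

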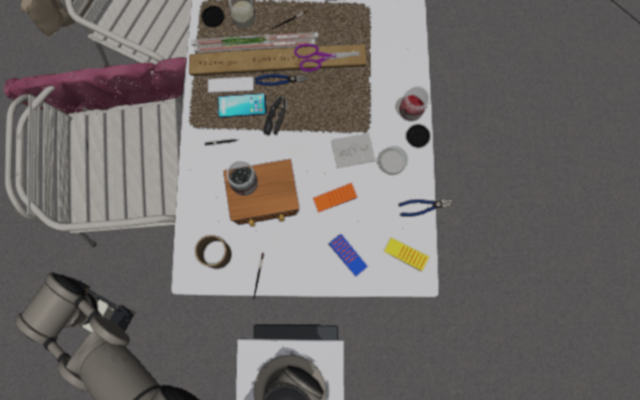

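View pics/side0.png

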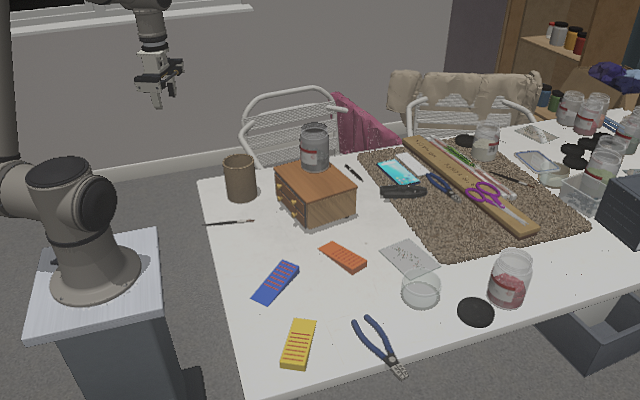

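Seen from the top: orange wedge at (335,197), right of the chest (261,190). Candidates for the wedge are orange (335,197), blue (348,255) and yellow (407,254), so I choose orange. The tube is at (213,252) and the glass pot at (393,160).

```bash
python3 - <<'E'
from h import *
a=cv2.imread("pics/top0.png");b=cv2.imread("pics/side0.png")
for n,im in(("top",a),("side",b)):
    hsv=cv2.cvtColor(im,cv2.COLOR_BGR2HSV)
    m=cv2.inRange(hsv,(4,170,120),(13,255,255))
    if n=="top": m[:, :305]=0
    else: m[:, :316]=0; m[:235]=0
    cs,_=cv2.findContours(m,0,2);c=max(cs,key=cv2.contourArea)
    bx=cv2.boxPoints(cv2.minAreaRect(c));ap=cv2.approxPolyDP(cv2.convexHull(c),2.5,True)[:,0]
    print(n,cv2.contourArea(c),bx.tolist(),ap.tolist())
    for q in bx if n=="top" else ap: print(np.round(on(n,*q,0.01),4), np.round(on(n,*q,0.),4))
m=cv2.inRange(cv2.cvtColor(a,cv2.COLOR_BGR2HSV),(5,80,60),(22,255,255));m[:150]=0;m[235:]=0;m[:,310:]=0;m[:,:215]=0
c=max(cv2.findContours(m,0,2)[0],key=cv2.contourArea)
ap=cv2.approxPolyDP(cv2.convexHull(c),3,True)[:,0]
for q in ap: print("chest",q,np.round(on("top",*q,0.11),4))
z=np.vstack([cv2.resize(a[140:240,200:370],(680,400),interpolation=2)[:300],]);
w=cv2.resize(b[150:290,265:385],(480,560),interpolation=2)
cv2.imwrite("pics/c1.png",np.hstack([cv2.resize(a[150:240,210:370],None,fx=2,fy=2,interpolation=2).copy() if 0 else cv2.copyMakeBorder(cv2.resize(a[150:240,210:370],(320,180)),0,380,0,0,0),w]))
E
```

```text
top 494.5 [[313.702392578125, 197.9490509033203], [350.4744873046875, 183.64878845214844], [355.4852294921875, 196.5334930419922], [318.713134765625, 210.83375549316406]] [[351, 185], [354, 197], [318, 209], [315, 198]]
[ 0.582  -0.0655  0.01  ] [ 0.5841 -0.0656  0.    ]
[ 0.629  -0.1801  0.01  ] [ 0.6314 -0.1809  0.    ]
[ 0.588  -0.1954  0.01  ] [ 0.5901 -0.1964  0.    ]
[ 0.5415 -0.0813  0.01  ] [ 0.5434 -0.0815  0.    ]
side 0.0 [[344.0, 248.0], [344.0, 248.0], [344.0, 248.0], [344.0, 248.0]] [[344, 248]]
[ 0.5963 -0.1137  0.01  ] [ 0.6007 -0.1026  0.    ]
chest [290 160] [0.6747 0.0065 0.11  ]
chest [297 210] [ 0.525  -0.0165  0.11  ]
chest [282 220] [0.4952 0.0263 0.11  ]
chest [253 225] [0.4797 0.1094 0.11  ]
chest [231 219] [0.4964 0.1736 0.11  ]
chest [224 171] [0.6392 0.2002 0.11  ]
```

View pics/c1.png

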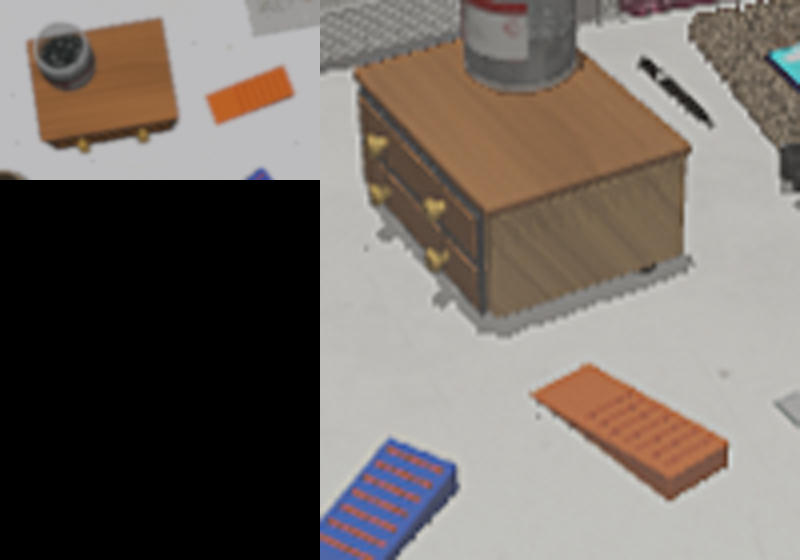

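The orange wedge's thin end points toward the chest and its 22 mm back face is on the far right, in the crop around (700,470). Next I measure the corners in the side view.

```bash
python3 - <<'E'
from h import *
f=lambda x,y:(265+(x-320)/4-.4,150+y/4-.4)
for n,x,y,z in[("thin near",531,396,0.001),("thin far",588,365,.002),("thick topfar",728,443,.022),("thick botnear",668,499,0),("thick botfar",727,465,0),("ch FL",356,74,.11),("ch FR",487,213,.11),("ch BR",690,149,.11),("ch FR bot",487,315,.018),("ch BR bot",684,258,.018)]:
    print(n,np.round(on("side",*f(x,y),z),4))
a=cv2.imread("pics/top0.png")
cv2.imwrite("pics/c2.png",cv2.resize(a[145:245,210:370],(800,500),interpolation=cv2.INTER_CUBIC))
E
```

```text
thin near [ 0.5358 -0.0839  0.001 ]
thin far [ 0.5799 -0.0677  0.002 ]
thick topfar [ 0.6255 -0.1872  0.022 ]
thick botnear [ 0.5832 -0.1989  0.    ]
thick botfar [ 0.6278 -0.1829  0.    ]
ch FL [0.49   0.1615 0.11  ]
ch FR [ 0.5258 -0.0319  0.11  ]
ch BR [ 0.6719 -0.0056  0.11  ]
ch FR bot [ 0.5282 -0.0158  0.018 ]
ch BR bot [6.735e-01 6.000e-04 1.800e-02]
```

View pics/c2.png

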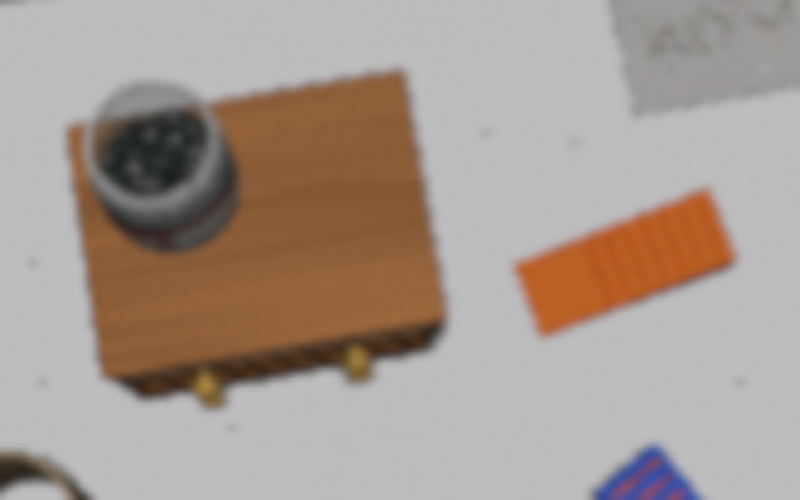

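```bash
python3 - <<'E'
from h import *
g=lambda x,y:(210+x/5-.4,145+y/5-.4)
P={}
for n,x,y,z in[("thinfar",515,262,.002),("thinnear",543,336,.002),("thicknear",735,263,.022),("thickfar",711,190,.022),("FL",105,376,.11),("FR",443,320,.11),("BR",405,70,.11),("BL",67,128,.11)]:
    P[n]=on("top",*g(x,y),z)[:2];print(n,np.round(P[n],4))
C=(P["FL"]+P["FR"]+P["BR"]+P["BL"])/4
yaw=np.arctan2(*( (P["BR"]+P["BL"]-P["FR"]-P["FL"])[::-1]));yaw2=np.arctan2(*((P["FL"]+P["BL"]-P["FR"]-P["BR"])[::-1]))-np.pi/2
print("chest",C,yaw,yaw2,np.linalg.norm(P["FL"]-P["FR"]),np.linalg.norm(P["BR"]-P["FR"]))
t=(yaw+yaw2)/2;R=np.array([[np.cos(t),-np.sin(t)],[np.sin(t),np.cos(t)]])
print("press pt from centre",C+R@[-.055,-.08],"from FR side cam",np.array([.5258,-.0319])+R@[.02,.02])
n=(P["thinfar"]+P["thinnear"])/2;k=(P["thickfar"]+P["thicknear"])/2
print("wedge nose",n,"back",k,"yaw",np.arctan2(*(n-k)[::-1]),np.linalg.norm(n-k))
E
```

```text
thinfar [ 0.5867 -0.0621]
thinnear [ 0.5399 -0.0799]
thicknear [ 0.5834 -0.1978]
thickfar [ 0.6295 -0.1832]
FL [0.4941 0.1747]
FR [ 0.5291 -0.0199]
BR [0.679  0.0048]
BL [0.6416 0.2033]
chest [0.58597017 0.09071305] 0.17721576535688421 0.18235019844431677 0.19766709836540508 0.15189964390425048
press pt from centre [0.54616192 0.00216757] from FR side cam [ 0.54190133 -0.00864603]
wedge nose [ 0.5633185  -0.07099636] back [ 0.6064376  -0.19047826] yaw 1.917134171687699 0.127024335188897
```

```bash
python3 - <<'E'
from h import *
b=cv2.imread("pics/side0.png")
C=np.array([.586,.0907]);t=.18;R=np.array([[np.cos(t),-np.sin(t)],[np.sin(t),np.cos(t)]])
w=cv2.resize(b[150:230,255:375],(780,520),interpolation=cv2.INTER_CUBIC)
for z,col in((.11,(0,255,0)),(.018,(255,0,0))):
    pts=[]
    for s in((-.075,-.1),(.075,-.1),(.075,.1),(-.075,.1)):
        q=proj("side",np.r_[C+R@s,z]);pts.append(((q-[255,150]+.5)*6.5).astype(int));print(z,s,q)
    cv2.polylines(w,[np.array(pts)],True,col,1)
cv2.imwrite("pics/c3.png",w)
E
```

```text
0.11 (-0.075, -0.1) [306.71743132 200.20544351]
0.11 (0.075, -0.1) [357.49602682 184.26393795]
0.11 (0.075, 0.1) [320.61746884 152.6384384 ]
0.11 (-0.075, 0.1) [273.87182125 165.44823444]
0.018 (-0.075, -0.1) [307.64822165 229.37111351]
0.018 (0.075, -0.1) [356.30653416 212.76849322]
0.018 (0.075, 0.1) [320.90630687 179.37660656]
0.018 (-0.075, 0.1) [275.94460408 192.81886306]
```

View pics/c3.png

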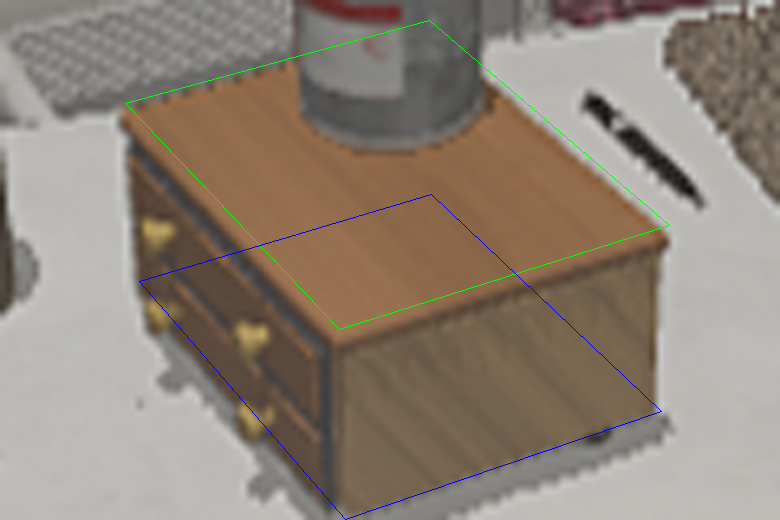

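```bash
cat >> h.py <<'E'
from scipy.spatial.transform import Rotation as Ro
def go(x,y,z,yaw):
    s=monitor.observe();R=Ro.from_euler("xyz",s["tool_rot"]);d=R.inv().apply(np.array([x,y,z])-s["tool_pos"])
    w=(R.inv()*Ro.from_euler("xyz",[np.pi,0,yaw])).as_rotvec(degrees=True)
    print("d",np.round(d,4),"w",np.round(w,1),"tcp",np.round(s["tool_pos"],4),"f",np.round(s["contact_force"],2),"t",s["time"])
E
python3 -c "
from h import *
go(.545,0,.33,1.82)"
```

```text
d [-0.487  -0.28   -0.1314] w [-0.1  0.  49. ] tcp [0.2355 0.4688 0.1983] f [-0.17  0.44  0.35] t 0.1
```

Call:
move_arm --deltas '[{"z": -0.06,"hand": 0},{"z": -0.12,"hand": 0},{"z": -0.14,"hand": 0},{"z": -0.14,"hand": 0}]' --grip_force 10

```text
schema error: expected keys x, y, z, wx, wy, wz, hand
```

Call:
move_arm --deltas '[{"x": 0,"y": 0,"z": -0.06,"wx": 0,"wy": 0,"wz": 0,"hand": 0},{"x": 0,"y": 0,"z": -0.12,"wx": 0,"wy": 0,"wz": 0,"hand": 0},{"x": 0,"y": 0,"z": -0.14,"wx": 0,"wy": 0,"wz": 0,"hand": 0},{"x": -0.04,"y": -0.025,"z": -0.14,"wx": 0,"wy": 0,"wz": 5,"hand": 0},{"x": -0.08,"y": -0.05,"z": -0.14,"wx": 0,"wy": 0,"wz": 10,"hand": 0},{"x": -0.12,"y": -0.07,"z": -0.14,"wx": 0,"wy": 0,"wz": 15,"hand": 0},{"x": -0.16,"y": -0.095,"z": -0.14,"wx": 0,"wy": 0,"wz": 20,"hand": 0},{"x": -0.2,"y": -0.115,"z": -0.14,"wx": 0,"wy": 0,"wz": 25,"hand": 0}]' --grip_force 10

```text
time: 1.1
tool_pos: [0.3632, 0.2751, 0.3387]
tool_rot: [-3.141, -0.0, 2.237]
contact_force: [0.6, 0.1, 0.1]
opening: 0.0168
```

```bash
python3 -c "
from h import *
go(.545,0,.33,1.82)"
```

```text
d [-0.3286 -0.027   0.0087] w [-0.  -0.  23.9] tcp [0.3632 0.2751 0.3387] f [0.63 0.08 0.05] t 1.1
```

Call:
move_arm --deltas '[{"x": -0.05,"y": -0.005,"z": 0,"wx": 0,"wy": 0,"wz": 4,"hand": 0},{"x": -0.1,"y": -0.01,"z": 0,"wx": 0,"wy": 0,"wz": 8,"hand": 0},{"x": -0.15,"y": -0.013,"z": 0,"wx": 0,"wy": 0,"wz": 12,"hand": 0},{"x": -0.2,"y": -0.017,"z": 0,"wx": 0,"wy": 0,"wz": 16,"hand": 0},{"x": -0.25,"y": -0.02,"z": 0,"wx": 0,"wy": 0,"wz": 20,"hand": 0},{"x": -0.3,"y": -0.024,"z": 0,"wx": 0,"wy": 0,"wz": 24,"hand": 0},{"x": -0.328,"y": -0.027,"z": 0.008,"wx": 0,"wy": 0,"wz": 24,"hand": 0},{"x": -0.328,"y": -0.027,"z": 0.008,"wx": 0,"wy": 0,"wz": 24,"hand": 0}]'

```text
time: 2.1
tool_pos: [0.5451, 0.0008, 0.3291]
tool_rot: [-3.139, -0.001, 1.818]
contact_force: [0.3, 0.6, 1.3]
opening: 0.0004
```

```bash
python3 -c "
from h import *
go(.545,0,.13,1.82)
p=viewer.camera_params('wrist');im=snap('wrist','w1')
for X in [(.545,0,.11),(.5625,-.0725,.002),(.606,-.191,.022)]: print(proj('wrist',np.array(X),p))"
```

```text
d [-0.001   0.0003  0.1991] w [-0.2 -0.1 -0.1] tcp [0.5451 0.0008 0.3291] f [0.33 0.64 1.34] t 2.1
[316.45135268 157.2356441 ]
[316.00464263 191.40103068]
[324.25889355 270.78209708]
```

View pics/w1.png

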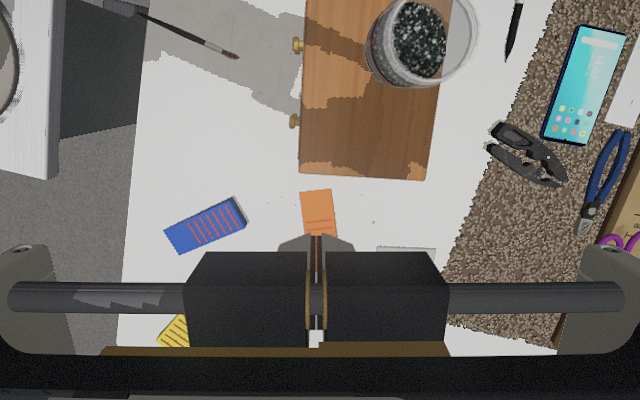

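The wrist view shows the chest's near right corner at (299,175), its back right corner at (426,181), and the wedge nose at (300,191)-(331,189).

```bash
python3 -c "
from h import *
for n,u,v,z in [('FR',299,175,.108),('BR',426,181,.108),('thin near',300,191,.002),('thin far',331,189,.002),('n2',305,233,.008),('f2',337,237,.008)]: print(n,np.round(on('wrist',u,v,z),4))"
```

```text
FR [ 0.53   -0.0254  0.108 ]
BR [0.6807 0.0053 0.108 ]
thin near [ 0.5386 -0.0768  0.002 ]
thin far [ 0.5839 -0.062   0.002 ]
n2 [ 0.5622 -0.1403  0.008 ]
f2 [ 0.6129 -0.1345  0.008 ]
```

Call:
move_arm --deltas '[{"x": 0,"y": 0,"z": 0.05,"wx": 0,"wy": 0,"wz": 0,"hand": 0},{"x": 0,"y": 0,"z": 0.1,"wx": 0,"wy": 0,"wz": 0,"hand": 0},{"x": 0,"y": 0,"z": 0.15,"wx": 0,"wy": 0,"wz": 0,"hand": 0},{"x": 0,"y": 0,"z": 0.19,"wx": 0,"wy": 0,"wz": 0,"hand": 0},{"x": 0,"y": 0,"z": 0.205,"wx": 0,"wy": 0,"wz": 0,"hand": 0},{"x": 0,"y": 0,"z": 0.21,"wx": 0,"wy": 0,"wz": 0,"hand": 0},{"x": 0,"y": 0,"z": 0.213,"wx": 0,"wy": 0,"wz": 0,"hand": 0},{"x": 0,"y": 0,"z": 0.213,"wx": 0,"wy": 0,"wz": 0,"hand": 0}]'

```text
time: 3.15
tool_pos: [0.5456, 0.0024, 0.119]
tool_rot: [3.14, 0.001, 1.821]
contact_force: [0.0, 0.7, 0.4]
opening: 0.0005
```

Call:
move_arm --deltas '[{"x": 0,"y": 0,"z": 0.002,"wx": 0,"wy": 0,"wz": 0,"hand": 0},{"x": 0,"y": 0,"z": 0.004,"wx": 0,"wy": 0,"wz": 0,"hand": 0},{"x": 0,"y": 0,"z": 0.006,"wx": 0,"wy": 0,"wz": 0,"hand": 0},{"x": 0,"y": 0,"z": 0.008,"wx": 0,"wy": 0,"wz": 0,"hand": 0},{"x": 0,"y": 0,"z": 0.0095,"wx": 0,"wy": 0,"wz": 0,"hand": 0},{"x": 0,"y": 0,"z": 0.011,"wx": 0,"wy": 0,"wz": 0,"hand": 0},{"x": 0,"y": 0,"z": 0.011,"wx": 0,"wy": 0,"wz": 0,"hand": 0}]'

```text
time: 4.03
tool_pos: [0.5449, 0.0024, 0.1068]
tool_rot: [-3.141, -0.0, 1.821]
contact_force: [-0.1, -0.2, -0.1]
opening: 0.0002
```

Call:
move_arm --deltas '[{"x": 0,"y": 0,"z": 0.001,"wx": 0,"wy": 0,"wz": 0,"hand": 0},{"x": 0,"y": 0,"z": 0.002,"wx": 0,"wy": 0,"wz": 0,"hand": 0},{"x": 0,"y": 0,"z": 0.003,"wx": 0,"wy": 0,"wz": 0,"hand": 0},{"x": 0,"y": 0,"z": 0.003,"wx": 0,"wy": 0,"wz": 0,"hand": 0}]'

```text
time: 4.53
tool_pos: [0.5449, 0.0024, 0.1038]
tool_rot: [-3.141, -0.0, 1.821]
contact_force: [1.2, -0.3, 0.3]
opening: 0.0008
```

```bash
python3 -c "
from h import *
go(.545,0,.1,1.82)
im=snap('side','s2');a=cv2.imread('pics/side0.png')
d=cv2.absdiff(im[:,:,::-1],a)[140:260,255:375];print((d.max(2)>40).sum())
g=[cv2.cvtColor(q,cv2.COLOR_BGR2GRAY) for q in(a,im[:,:,::-1].copy())]
print([cv2.phaseCorrelate(np.float32(g[0][y0:y1,x0:x1]),np.float32(g[1][y0:y1,x0:x1])) for y0,y1,x0,x1 in((120,165,298,332),(200,235,300,335),(180,215,335,365))])"
```

```text
d [-0.0024 -0.0005  0.0038] w [-0. -0.  0.] tcp [0.5449 0.0024 0.1038] f [ 1.19 -0.28  0.35] t 4.525
2875
[((-0.33070682666898676, 0.061919952432205605), 0.17486461445137305), ((0.9320447939794256, 0.6101569393220068), 0.4903009533882141), ((0.04886436360326307, 0.2468643787028455), 0.8392543488078648)]
```

Call:
move_arm --deltas '[{"x": 0,"y": 0,"z": 0.001,"wx": 0,"wy": 0,"wz": 0,"hand": 0},{"x": 0,"y": 0,"z": 0.002,"wx": 0,"wy": 0,"wz": 0,"hand": 0},{"x": 0,"y": 0,"z": 0.002,"wx": 0,"wy": 0,"wz": 0,"hand": 0}]'

```text
time: 4.95
tool_pos: [0.5449, 0.0024, 0.1018]
tool_rot: [-3.141, -0.0, 1.821]
contact_force: [0.2, 0.1, -0.4]
opening: 0.0009
```

```bash
python3 -c "
from h import *
go(.545,0,.1,1.82)
im=snap('side','s3');go(.545,0,.1,1.82)
a=cv2.imread('pics/side0.png');b=im[:,:,::-1]
f=lambda q:cv2.resize(q[150:250,255:375],(400,333),interpolation=2)
cv2.imwrite('pics/cmp.png',np.hstack([f(a),f(b)]))"
```

```text
d [-0.0024 -0.0005  0.0018] w [-0. -0.  0.] tcp [0.5449 0.0024 0.1018] f [ 0.23  0.14 -0.37] t 4.95
d [-0.0023 -0.0006  0.0019] w [-0. -0.  0.] tcp [0.545  0.0024 0.1019] f [ 0.27 -0.2  -0.73] t 5.0
```

View pics/cmp.png

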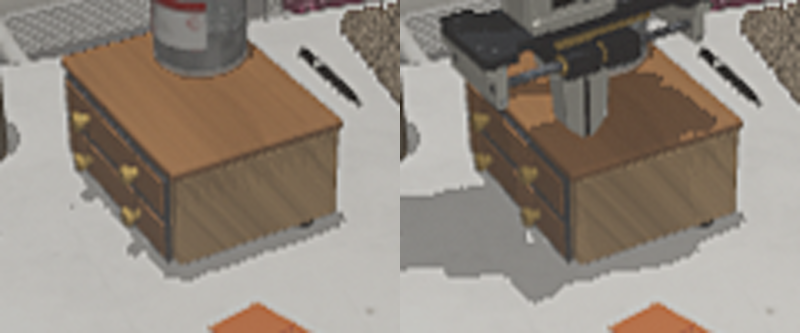

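The corner at crop (175,180) has hardly moved and there is no clear force yet, so I keep pressing down gently.

Call:
move_arm --deltas '[{"x": 0,"y": 0,"z": 0.001,"wx": 0,"wy": 0,"wz": 0,"hand": 0},{"x": 0,"y": 0,"z": 0.002,"wx": 0,"wy": 0,"wz": 0,"hand": 0},{"x": 0,"y": 0,"z": 0.003,"wx": 0,"wy": 0,"wz": 0,"hand": 0},{"x": 0,"y": 0,"z": 0.003,"wx": 0,"wy": 0,"wz": 0,"hand": 0}]'

```text
time: 5.5
tool_pos: [0.5449, 0.0024, 0.0988]
tool_rot: [-3.141, -0.0, 1.821]
contact_force: [0.6, 0.1, -0.2]
opening: 0.0004
```

```bash
python3 -c "
from h import *
a=cv2.imread('pics/side0.png');g0=np.float32(cv2.cvtColor(a,cv2.COLOR_BGR2GRAY))
print('tip expected',proj('side',np.array([.545,.0024,.099])),proj('side',np.array([.545,.0024,.11])))
F=[]
for i in range(3):
    im=viewer.read_camera('side');s=monitor.observe();F.append(s['contact_force'])
g=np.float32(cv2.cvtColor(im,cv2.COLOR_RGB2GRAY));cv2.imwrite('pics/s4.png',im[:,:,::-1])
print(np.mean(F,0),s['tool_pos'],s['time'])
for x in (312,320,330,340,350): print(x,g0[180:206,x].astype(int).tolist(),g[180:206,x].astype(int).tolist())"
```

```text
tip expected [309.67606296 197.80101325] [309.57774595 194.21190154]
[ 0.09160074  0.24245931 -0.1081289 ] [0.54501152 0.00241948 0.09893574] 5.65
312 [111, 109, 109, 113, 114, 116, 115, 113, 115, 116, 119, 121, 121, 120, 119, 119, 121, 121, 120, 122, 114, 91, 83, 96, 103, 98] [112, 113, 113, 111, 108, 108, 108, 107, 108, 110, 111, 103, 87, 86, 87, 87, 87, 87, 88, 89, 90, 84, 83, 97, 105, 99]
320 [110, 111, 112, 109, 110, 112, 112, 111, 109, 110, 110, 113, 114, 112, 112, 113, 114, 116, 103, 77, 87, 105, 99, 95, 93, 91] [80, 79, 79, 80, 79, 81, 81, 81, 80, 79, 79, 82, 82, 83, 83, 82, 83, 88, 89, 77, 91, 106, 98, 99, 94, 94]
330 [111, 114, 114, 112, 111, 112, 109, 109, 108, 107, 109, 111, 110, 110, 108, 90, 80, 94, 97, 94, 97, 100, 105, 107, 109, 106] [81, 81, 83, 81, 80, 82, 79, 81, 79, 79, 80, 80, 80, 81, 83, 81, 81, 97, 100, 96, 100, 104, 103, 106, 106, 104]
340 [115, 112, 112, 114, 115, 114, 114, 114, 112, 113, 116, 108, 85, 80, 93, 99, 100, 99, 102, 106, 106, 106, 106, 108, 108, 105] [82, 82, 82, 82, 84, 84, 83, 84, 82, 79, 100, 115, 85, 82, 97, 104, 101, 104, 105, 107, 105, 104, 104, 106, 106, 104]
350 [117, 110, 113, 115, 116, 116, 116, 120, 111, 81, 76, 92, 102, 103, 102, 106, 104, 102, 95, 95, 97, 104, 104, 106, 109, 104] [121, 113, 116, 119, 121, 121, 118, 124, 116, 85, 78, 93, 106, 106, 106, 109, 108, 104, 98, 97, 101, 107, 107, 108, 111, 108]
```

```bash
python3 -c "
from h import *
print('start tip',proj('side',np.array([.2355,.4688,.198])))
b=cv2.imread('pics/s4.png');s=monitor.observe()
w=cv2.resize(b[140:230,255:375],(800,600),interpolation=cv2.INTER_CUBIC);k=800/120
for X,c in ((s['tool_pos'],(0,255,0)),(s['tool_pos']+[0,0,.02],(255,0,0))):
    q=proj('side',X);cv2.circle(w,tuple(((q-[255,140]+.5)*k).astype(int)),4,c,-1)
cv2.imwrite('pics/c4.png',w)"
```

```text
start tip [167.83777437 110.2033177 ]
```

View pics/c4.png

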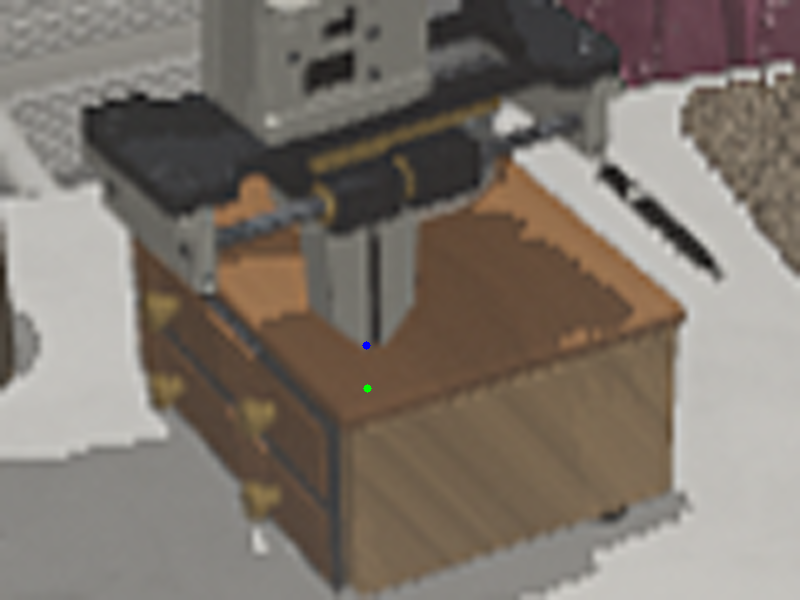

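The fingertip appears about 18 mm above the press point in the picture (tip at crop (372,347), press point at (366,388)). That agrees with zero force and disagrees with the reported z. I'll lower in small steps and go by force.

Call:
move_arm --deltas '[{"x": 0,"y": 0,"z": 0.002,"wx": 0,"wy": 0,"wz": 0,"hand": 0},{"x": 0,"y": 0,"z": 0.004,"wx": 0,"wy": 0,"wz": 0,"hand": 0},{"x": 0,"y": 0,"z": 0.006,"wx": 0,"wy": 0,"wz": 0,"hand": 0},{"x": 0,"y": 0,"z": 0.008,"wx": 0,"wy": 0,"wz": 0,"hand": 0},{"x": 0,"y": 0,"z": 0.008,"wx": 0,"wy": 0,"wz": 0,"hand": 0}]'

```text
time: 6.28
tool_pos: [0.5448, 0.0025, 0.0907]
tool_rot: [-3.141, -0.0, 1.821]
contact_force: [0.5, 0.9, 1.0]
opening: 0.0004
```

```bash
cat >> h.py <<'E'
def chk(name,box=(140,230,255,375)):
    F=[]
    for i in range(3): im=viewer.read_camera('side');s=monitor.observe();F.append(s['contact_force'])
    g=np.float32(cv2.cvtColor(im,cv2.COLOR_RGB2GRAY));cv2.imwrite(f'pics/{name}.png',im[:,:,::-1])
    print('F',np.round(np.mean(F,0),2),'tcp',np.round(s['tool_pos'],4),'t',s['time'])
    g0=np.float32(cv2.cvtColor(cv2.imread('pics/side0.png'),cv2.COLOR_BGR2GRAY))
    for x in (318,350):print(x,g[180:206,x].astype(int).tolist())
    print('vert shift of near face',cv2.phaseCorrelate(g0[206:228,308:330],g[206:228,308:330]),'far',cv2.phaseCorrelate(g0[192:212,340:356],g[192:212,340:356]))
E
python3 -c "
from h import *
chk('s5')"
```

```text
F [-0.01  0.11 -0.18] tcp [0.5451 0.0024 0.091 ] t 6.425
318 [84, 79, 80, 78, 77, 78, 78, 78, 78, 81, 81, 84, 82, 81, 84, 84, 87, 88, 89, 84, 82, 95, 96, 93, 94, 98]
350 [123, 114, 117, 119, 121, 120, 117, 122, 114, 85, 78, 93, 106, 105, 107, 109, 109, 106, 99, 96, 101, 106, 108, 110, 111, 108]
vert shift of near face ((0.3441720600255671, 0.1337641842914632), 0.935110841360357) far ((0.15499626578028547, -0.20217107703347992), 1.0414302211254836)
```

Call:
move_arm --deltas '[{"x": 0,"y": 0,"z": 0.0015,"wx": 0,"wy": 0,"wz": 0,"hand": 0},{"x": 0,"y": 0,"z": 0.003,"wx": 0,"wy": 0,"wz": 0,"hand": 0},{"x": 0,"y": 0,"z": 0.0045,"wx": 0,"wy": 0,"wz": 0,"hand": 0},{"x": 0,"y": 0,"z": 0.005,"wx": 0,"wy": 0,"wz": 0,"hand": 0},{"x": 0,"y": 0,"z": 0.005,"wx": 0,"wy": 0,"wz": 0,"hand": 0}]'

```text
time: 7.05
tool_pos: [0.545, 0.0024, 0.0859]
tool_rot: [3.142, -0.0, 1.821]
contact_force: [-0.4, -0.6, 0.1]
opening: 0.0004
```

```bash
python3 -c "
from h import *
chk('s6')"
```

```text
F [-0.15  0.08 -0.03] tcp [0.545  0.0024 0.086 ] t 7.2
318 [79, 81, 80, 79, 78, 78, 76, 78, 79, 80, 79, 82, 82, 82, 85, 84, 85, 88, 90, 82, 83, 96, 99, 93, 94, 98]
350 [122, 114, 117, 119, 120, 120, 119, 122, 114, 86, 80, 93, 107, 106, 106, 110, 108, 104, 98, 96, 102, 107, 107, 109, 111, 108]
vert shift of near face ((0.3401542034066374, 0.13306994761076751), 0.9217985053029325) far ((0.026157653381662982, 0.008804274086640973), 0.9771261733025313)
```

```bash
python3 -c "
from h import *
for n in ('s4','s5','s6'):
    b=cv2.imread(f'pics/{n}.png');h=cv2.cvtColor(b,cv2.COLOR_BGR2HSV)
    for x in (308,310,312): print(n,x,h[182:206,x,1].tolist())
for z in (.0988,.091,.086): print(proj('side',np.array([.545,.0024,z])))
b=cv2.imread('pics/s6.png');cv2.imwrite('pics/c5.png',cv2.resize(b[140:230,255:375],(800,600),interpolation=cv2.INTER_CUBIC))
"
```

```text
s4 308 [20, 18, 20, 19, 19, 19, 19, 17, 22, 68, 120, 109, 107, 107, 112, 110, 107, 110, 104, 108, 108, 96, 88, 84]
s4 310 [17, 20, 18, 23, 17, 20, 18, 17, 12, 28, 89, 114, 111, 110, 107, 107, 106, 109, 111, 111, 100, 96, 87, 80]
s4 312 [20, 20, 19, 21, 19, 21, 19, 14, 11, 37, 116, 111, 107, 107, 111, 109, 107, 108, 108, 105, 97, 90, 87, 86]
s5 308 [19, 20, 20, 20, 20, 19, 19, 20, 20, 17, 15, 35, 88, 114, 112, 109, 110, 108, 109, 109, 102, 96, 88, 85]
s5 310 [21, 23, 18, 23, 20, 20, 17, 23, 20, 20, 14, 12, 36, 82, 112, 106, 107, 110, 108, 107, 104, 94, 87, 83]
s5 312 [22, 20, 21, 19, 19, 21, 19, 19, 19, 19, 14, 26, 84, 114, 111, 109, 103, 108, 109, 103, 95, 89, 85, 84]
s6 308 [22, 20, 20, 20, 17, 18, 19, 21, 17, 19, 19, 15, 15, 45, 122, 113, 108, 108, 108, 111, 106, 96, 86, 87]
s6 310 [21, 23, 21, 23, 20, 20, 20, 20, 20, 20, 17, 19, 15, 21, 58, 117, 110, 106, 111, 111, 106, 94, 85, 83]
s6 312 [20, 20, 18, 21, 18, 21, 19, 19, 21, 19, 19, 19, 12, 34, 98, 112, 102, 108, 109, 105, 97, 90, 85, 85]
[309.67784138 197.86592362]
[309.74694703 200.38785907]
[309.79098725 201.9947218 ]
```

View pics/c5.png

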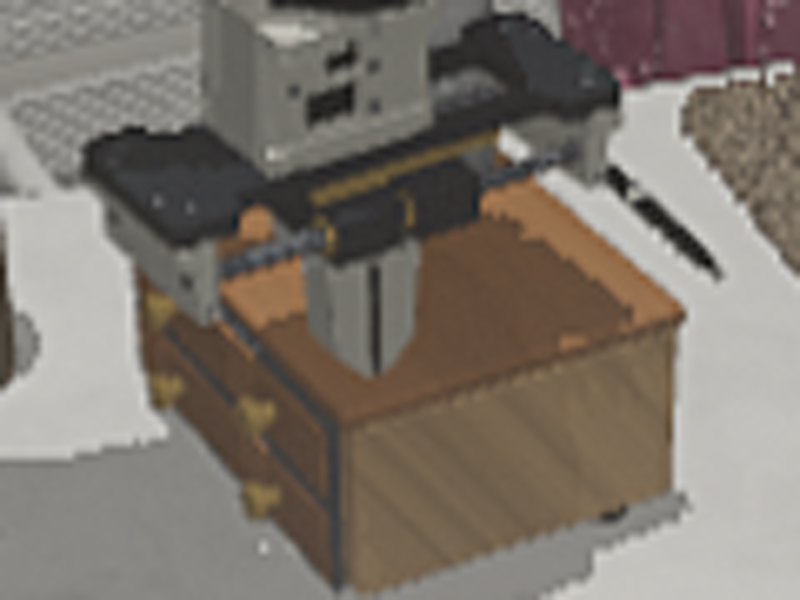

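The tip is still about 2 px short of the top surface, so I lower a further 6 mm or so in small steps.

Call:
move_arm --deltas '[{"x": 0,"y": 0,"z": 0.0015,"wx": 0,"wy": 0,"wz": 0,"hand": 0},{"x": 0,"y": 0,"z": 0.003,"wx": 0,"wy": 0,"wz": 0,"hand": 0},{"x": 0,"y": 0,"z": 0.0045,"wx": 0,"wy": 0,"wz": 0,"hand": 0},{"x": 0,"y": 0,"z": 0.006,"wx": 0,"wy": 0,"wz": 0,"hand": 0},{"x": 0,"y": 0,"z": 0.006,"wx": 0,"wy": 0,"wz": 0,"hand": 0}]'

```text
time: 7.82
tool_pos: [0.5445, 0.0017, 0.0805]
tool_rot: [-3.141, 0.001, 1.821]
contact_force: [-3.9, -3.0, 7.2]
opening: 0.0004
```

```bash
python3 -c "
from h import *
print(robot.hold_point_z)
chk('s7')"
```

```text
0.0188
F [-3.48 -2.72  6.78] tcp [0.5446 0.0018 0.0805] t 7.975
318 [82, 80, 80, 79, 78, 81, 80, 76, 77, 78, 79, 80, 83, 83, 83, 83, 84, 87, 90, 90, 82, 81, 93, 97, 93, 94]
350 [127, 115, 117, 119, 121, 122, 121, 119, 118, 102, 85, 99, 106, 106, 105, 103, 104, 105, 103, 101, 103, 105, 107, 107, 110, 109]
vert shift of near face ((0.1533309440692605, 0.3194905334525213), 0.9839250867565473) far ((0.30318540203462163, 0.0110117885012464), 0.9593354806303978)
```

Call:
move_arm --deltas '[{"x": -0.001,"y": -0.0015,"z": 0.001,"wx": 0,"wy": 0,"wz": 0,"hand": 0},{"x": -0.002,"y": -0.003,"z": 0.002,"wx": 0,"wy": 0,"wz": 0,"hand": 0},{"x": -0.002,"y": -0.0035,"z": 0.003,"wx": 0,"wy": 0,"wz": 0,"hand": 0},{"x": -0.002,"y": -0.0035,"z": 0.003,"wx": 0,"wy": 0,"wz": 0,"hand": 0}]'

```text
time: 8.48
tool_pos: [0.5418, -0.001, 0.0771]
tool_rot: [-3.141, 0.001, 1.821]
contact_force: [-3.1, -2.6, 6.3]
opening: 0.0008
```

```bash
python3 -c "
from h import *
chk('s8')
a=cv2.imread('pics/side0.png');b=cv2.imread('pics/s8.png')
f=lambda q:cv2.resize(q[170:250,295:375],(400,400),interpolation=2)
cv2.imwrite('pics/cmp2.png',np.hstack([f(a),f(b)]))"
```

```text
F [-3.54 -3.14  6.32] tcp [ 0.5418 -0.0009  0.0772] t 8.625
318 [79, 79, 78, 81, 79, 78, 78, 79, 80, 79, 81, 80, 81, 83, 83, 83, 83, 84, 84, 86, 90, 91, 80, 91, 106, 98]
350 [178, 128, 115, 117, 121, 122, 124, 122, 125, 115, 83, 79, 91, 101, 105, 104, 104, 103, 103, 102, 99, 101, 103, 102, 102, 105]
vert shift of near face ((-0.19677332709669315, 0.49307719700299124), 0.8257433267103301) far ((3.2339562770651735, -0.022455211653795715), 0.4597156345844269)
```

View pics/cmp2.png

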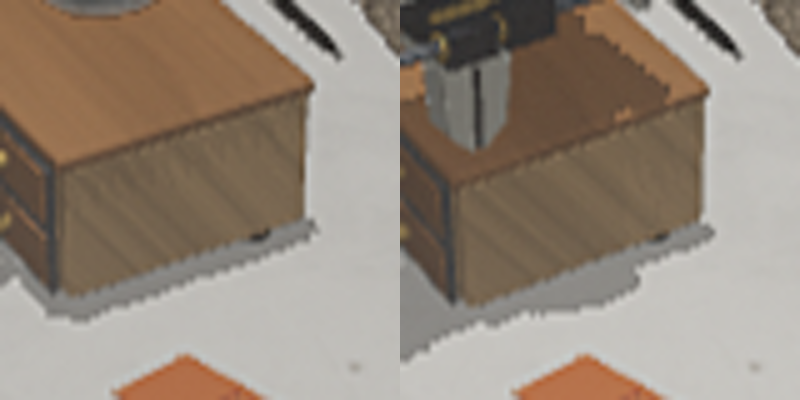

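The chest clearly rocked: the near right corner dropped from crop row 165 to 185, about 4 px or 7 mm. The force is 6 N upward. So contact came at a reported z of about 0.084, meaning reported z reads about 26 mm low. I'll find the table height by touch as well. Now I release and move behind the wedge.

Call:
move_arm --deltas '[{"x": 0.002,"y": 0.0035,"z": -0.003,"wx": 0,"wy": 0,"wz": 0,"hand": 0},{"x": 0.002,"y": 0.0035,"z": -0.006,"wx": 0,"wy": 0,"wz": 0,"hand": 0},{"x": 0.002,"y": 0.0035,"z": -0.01,"wx": 0,"wy": 0,"wz": 0,"hand": 0},{"x": 0.002,"y": 0.0035,"z": -0.05,"wx": 0,"wy": 0,"wz": 0,"hand": 0},{"x": 0.002,"y": 0.0035,"z": -0.09,"wx": 0,"wy": 0,"wz": 0,"hand": 0},{"x": 0.002,"y": 0.0035,"z": -0.09,"wx": 0,"wy": 0,"wz": 0,"hand": 0}]'

```text
time: 9.38
tool_pos: [0.547, 0.0023, 0.1702]
tool_rot: [3.135, 0.002, 1.821]
contact_force: [0.6, -0.5, -0.2]
opening: 0.0005
```

```bash
python3 -c "
from h import *
go(.6085,-.2275,.165,1.82)"
```

```text
d [-0.2378  0.0027  0.0058] w [0.4 0.1 0. ] tcp [0.547  0.0023 0.1702] f [ 0.58 -0.47 -0.21] t 9.375
```

Call:
move_arm --deltas '[{"x": -0.05,"y": 0.0,"z": 0,"wx": 0,"wy": 0,"wz": 0,"hand": 0},{"x": -0.1,"y": 0.001,"z": 0,"wx": 0,"wy": 0,"wz": 0,"hand": 0},{"x": -0.15,"y": 0.002,"z": 0,"wx": 0,"wy": 0,"wz": 0,"hand": 0},{"x": -0.2,"y": 0.003,"z": 0,"wx": 0,"wy": 0,"wz": 0,"hand": 0},{"x": -0.238,"y": 0.003,"z": 0.005,"wx": 0,"wy": 0,"wz": 0,"hand": 0},{"x": -0.238,"y": 0.003,"z": 0.05,"wx": 0,"wy": 0,"wz": 0,"hand": 0},{"x": -0.238,"y": 0.003,"z": 0.09,"wx": 0,"wy": 0,"wz": 0,"hand": 0},{"x": -0.238,"y": 0.003,"z": 0.09,"wx": 0,"wy": 0,"wz": 0,"hand": 0}]'

```text
time: 10.38
tool_pos: [0.6039, -0.2261, 0.0724]
tool_rot: [-3.135, -0.006, 1.82]
contact_force: [-0.7, -0.2, -0.5]
opening: 0.0003
```

```bash
python3 -c "
from h import *
go(.6085,-.2275,.165,1.82)
p=viewer.camera_params('wrist');snap('wrist','w2')
s=snap('side','s9');t=snap('top','t9')
b=cv2.imread('pics/s9.png')[190:310,300:420];w=cv2.imread('pics/w2.png')
cv2.imwrite('pics/c6.png',np.hstack([cv2.resize(b,(400,400),interpolation=2),cv2.resize(w,(400,250)).repeat(1,0) if 0 else cv2.copyMakeBorder(cv2.resize(w,(400,250)),0,150,0,0,0)]))
for z in (.08,.106): print(proj('side',np.r_[monitor.observe()['tool_pos'][:2],z]))"
```

```text
d [-0.0019  0.0035 -0.0926] w [-0.4 -0.4  0. ] tcp [ 0.6039 -0.2261  0.0724] f [-0.71 -0.16 -0.47] t 10.375
[367.63649081 253.9627266 ]
[368.21425464 244.96882841]
```

View pics/c6.png

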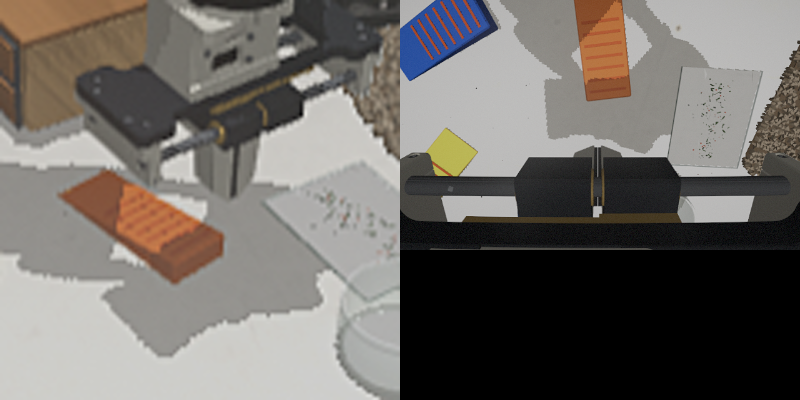

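The tip is behind the wedge's back face, at crop (233,198), and the face is still ahead of it. The wrist view shows the back face's lower edge at full-image pixels (298,160)-(370,154).

```bash
python3 -c "
from h import *
for u,v,z in ((298,160,0),(370,154,0),(299,133,.022),(368,125,.022)): print(np.round(on('wrist',u,v,z),4))
a=cv2.imread('pics/w2.png');m=cv2.inRange(cv2.cvtColor(a,cv2.COLOR_BGR2HSV),(2,130,60),(14,255,255));m[170:]=0
c=max(cv2.findContours(m,0,2)[0],key=cv2.contourArea);ap=cv2.approxPolyDP(cv2.convexHull(c),4,True)[:,0]
for q in ap: print(q,np.round(on('wrist',*q,0),4))
go(.6085,-.2275,0,1.82)"
```

```text
[ 0.588  -0.2072  0.    ]
[ 0.6403 -0.189   0.    ]
[ 0.5841 -0.1838  0.022 ]
[ 0.6287 -0.1668  0.022 ]
[354   0] [ 0.5989 -0.0897  0.    ]
[369 151] [ 0.6389 -0.1869  0.    ]
[301 161] [ 0.5904 -0.2074  0.    ]
[279   0] [ 0.5494 -0.1024  0.    ]
d [0.0001 0.0007 0.0784] w [0.1 0.1 0. ] tcp [ 0.6077 -0.2277  0.0784] f [0.61 0.5  0.78] t 10.525
```

Call:
move_arm --deltas '[{"x": -0.003,"y": 0.0035,"z": 0.02,"wx": 0,"wy": 0,"wz": 0,"hand": 0},{"x": -0.003,"y": 0.0035,"z": 0.04,"wx": 0,"wy": 0,"wz": 0,"hand": 0},{"x": -0.003,"y": 0.0035,"z": 0.055,"wx": 0,"wy": 0,"wz": 0,"hand": 0},{"x": -0.003,"y": 0.0035,"z": 0.065,"wx": 0,"wy": 0,"wz": 0,"hand": 0},{"x": -0.003,"y": 0.0035,"z": 0.065,"wx": 0,"wy": 0,"wz": 0,"hand": 0},{"x": -0.003,"y": 0.0035,"z": 0.065,"wx": 0,"wy": 0,"wz": 0,"hand": 0}]'

```text
time: 11.28
tool_pos: [0.6114, -0.2297, 0.0126]
tool_rot: [3.141, 0.001, 1.821]
contact_force: [-0.1, -0.5, -0.1]
opening: 0.0005
```

Call:
move_arm --deltas '[{"x": 0,"y": 0,"z": 0.005,"wx": 0,"wy": 0,"wz": 0,"hand": 0},{"x": 0,"y": 0,"z": 0.01,"wx": 0,"wy": 0,"wz": 0,"hand": 0},{"x": 0,"y": 0,"z": 0.013,"wx": 0,"wy": 0,"wz": 0,"hand": 0},{"x": 0,"y": 0,"z": 0.015,"wx": 0,"wy": 0,"wz": 0,"hand": 0},{"x": 0,"y": 0,"z": 0.015,"wx": 0,"wy": 0,"wz": 0,"hand": 0},{"x": 0,"y": 0,"z": 0.015,"wx": 0,"wy": 0,"wz": 0,"hand": 0}]'

```text
time: 12.02
tool_pos: [0.611, -0.2295, -0.003]
tool_rot: [3.141, 0.0, 1.821]
contact_force: [0.0, -0.3, -0.3]
opening: 0.0003
```

```bash
python3 -c "
from h import *
go(.6085,-.2275,0,1.82)
snap('side','s10');b=cv2.imread('pics/s10.png');h=cv2.cvtColor(b,cv2.COLOR_BGR2HSV)
s=monitor.observe()['tool_pos']
for z in (0,.02): print(proj('side',np.r_[s[:2],z]))
for x in (362,364,366,368,370,372,374): print(x,b[255:295,x].mean(1).astype(int).tolist())"
```

```text
d [ 0.0026 -0.0019 -0.003 ] w [0. 0. 0.] tcp [ 0.611  -0.2295 -0.003 ] f [ 0.03 -0.33 -0.34] t 12.025
[367.56102625 280.254115  ]
[367.98984286 273.94294903]
362 [57, 55, 50, 92, 122, 110, 86, 92, 107, 106, 106, 106, 106, 107, 105, 105, 104, 126, 145, 147, 146, 145, 144, 144, 145, 145, 145, 145, 146, 146, 147, 147, 147, 146, 146, 143, 138, 193, 209, 205]
364 [64, 79, 79, 88, 96, 92, 88, 99, 105, 100, 95, 93, 92, 94, 96, 95, 99, 102, 101, 124, 143, 146, 145, 145, 146, 143, 145, 146, 145, 145, 147, 147, 146, 147, 144, 140, 195, 208, 204, 203]
366 [58, 86, 94, 76, 84, 79, 69, 83, 112, 128, 124, 123, 122, 123, 123, 122, 122, 122, 124, 121, 133, 144, 145, 145, 145, 145, 145, 146, 145, 145, 145, 147, 147, 147, 144, 136, 192, 206, 204, 203]
368 [65, 67, 60, 69, 75, 71, 66, 55, 51, 102, 126, 122, 123, 123, 123, 123, 123, 123, 124, 123, 122, 133, 144, 145, 146, 146, 145, 146, 146, 145, 145, 145, 147, 147, 144, 139, 193, 206, 202, 201]
370 [72, 72, 66, 60, 58, 61, 61, 57, 91, 111, 111, 110, 99, 86, 87, 79, 69, 69, 69, 57, 77, 130, 147, 146, 146, 146, 146, 146, 147, 145, 146, 146, 147, 146, 141, 198, 209, 205, 203, 204]
372 [72, 66, 58, 61, 60, 58, 57, 80, 98, 108, 117, 118, 122, 122, 122, 126, 127, 127, 125, 125, 137, 145, 145, 144, 143, 143, 145, 146, 147, 146, 147, 147, 145, 145, 136, 192, 207, 205, 203, 203]
374 [60, 59, 58, 61, 58, 53, 102, 128, 123, 123, 122, 123, 122, 123, 121, 120, 120, 126, 140, 145, 145, 145, 145, 143, 144, 144, 145, 145, 145, 143, 140, 142, 141, 136, 194, 207, 203, 203, 203, 203]
```

Call:
move_arm --deltas '[{"x": 0,"y": 0,"z": 0.004,"wx": 0,"wy": 0,"wz": 0,"hand": 0},{"x": 0,"y": 0,"z": 0.008,"wx": 0,"wy": 0,"wz": 0,"hand": 0},{"x": 0,"y": 0,"z": 0.01,"wx": 0,"wy": 0,"wz": 0,"hand": 0},{"x": 0,"y": 0,"z": 0.012,"wx": 0,"wy": 0,"wz": 0,"hand": 0},{"x": 0,"y": 0,"z": 0.012,"wx": 0,"wy": 0,"wz": 0,"hand": 0}]'

```text
time: 12.7
tool_pos: [0.6108, -0.2294, -0.0153]
tool_rot: [-3.141, -0.0, 1.821]
contact_force: [-0.7, 0.8, -0.3]
opening: 0.0007
```

```bash
cat >> h.py <<'E'
def wedge(tag):
    """orange wedge outline in side and top: hull corners -> world"""
    for cam,z,win in(("side",0.,(225,290,275,385)),("top",.012,(150,225,250,380))):
        im=snap(cam,tag+cam);y0,y1,x0,x1=win
        h=cv2.cvtColor(cv2.cvtColor(im,cv2.COLOR_RGB2BGR),cv2.COLOR_BGR2HSV)
        m=cv2.inRange(h,(2,165,60),(12,255,255));k=np.zeros_like(m);k[y0:y1,x0:x1]=m[y0:y1,x0:x1]
        k=cv2.morphologyEx(k,cv2.MORPH_CLOSE,np.ones((5,5)))
        cs=cv2.findContours(k,0,2)[0]
        if not cs: print(cam,"none");continue
        c=max(cs,key=cv2.contourArea);ap=cv2.approxPolyDP(cv2.convexHull(c),2,True)[:,0]
        print(cam,cv2.contourArea(c),[(q.tolist(),np.round(on(cam,*q,z)[:2],3).tolist()) for q in ap])
E
python3 -c "
from h import *
go(.6085,-.2275,0,1.82)
wedge('a');b=cv2.imread('pics/aside.png')
for x in (368,370,372): print(x,b[268:295,x].mean(1).astype(int).tolist())"
```

```text
d [ 0.0024 -0.0017 -0.0153] w [-0. -0.  0.] tcp [ 0.6108 -0.2294 -0.0153] f [-0.67  0.81 -0.31] t 12.7
side 0.0 [([294, 267], [0.461, -0.13])]
top 210.0 [([334, 191], [0.604, -0.128]), ([330, 205], [0.56, -0.116]), ([319, 210], [0.544, -0.082]), ([315, 198], [0.581, -0.069])]
368 [103, 128, 125, 124, 125, 124, 125, 125, 126, 127, 126, 123, 135, 145, 146, 146, 146, 145, 145, 148, 147, 147, 142, 134, 190, 204, 201]
370 [80, 71, 70, 71, 68, 62, 55, 55, 54, 51, 50, 75, 133, 148, 147, 146, 146, 146, 147, 147, 146, 145, 139, 196, 207, 204, 203]
372 [123, 126, 127, 127, 127, 127, 127, 127, 124, 123, 130, 142, 146, 147, 147, 146, 146, 147, 147, 147, 146, 140, 198, 209, 206, 204, 203]
```

```bash
sed -i 's/(2,165,60),(12,255,255)/(2,135,60),(13,255,255)/' h.py; echo ok
```

```text
ok
```

Call:
move_arm --deltas '[{"x": 0.01,"y": 0,"z": 0,"wx": 0,"wy": 0,"wz": 0,"hand": 0},{"x": 0.018,"y": 0,"z": 0,"wx": 0,"wy": 0,"wz": 0,"hand": 0},{"x": 0.024,"y": 0,"z": 0,"wx": 0,"wy": 0,"wz": 0,"hand": 0},{"x": 0.03,"y": -0.001,"z": 0,"wx": 0,"wy": 0,"wz": 0,"hand": 0},{"x": 0.036,"y": -0.001,"z": 0,"wx": 0,"wy": 0,"wz": 0,"hand": 0},{"x": 0.042,"y": -0.002,"z": 0,"wx": 0,"wy": 0,"wz": 0,"hand": 0},{"x": 0.048,"y": -0.002,"z": 0,"wx": 0,"wy": 0,"wz": 0,"hand": 0},{"x": 0.054,"y": -0.003,"z": 0,"wx": 0,"wy": 0,"wz": 0,"hand": 0}]'

```text
time: 13.8
tool_pos: [0.5946, -0.1776, -0.015]
tool_rot: [3.141, 0.0, 1.821]
contact_force: [-0.2, -0.3, 0.2]
opening: 0.0003
```

```bash
python3 -c "
from h import *
go(.571,-.102,-.015,1.82);wedge('b')"
```

```text
d [ 0.0791 -0.0041 -0.0001] w [0. 0. 0.] tcp [ 0.5946 -0.1776 -0.015 ] f [-0.17 -0.3   0.19] t 13.8
side 48.0 [([339, 247], [0.59, -0.095]), ([342, 249], [0.595, -0.105]), ([347, 265], [0.585, -0.165]), ([345, 266], [0.579, -0.166]), ([334, 253], [0.57, -0.113])]
top 1550.5 [([255, 166], [0.682, 0.12]), ([289, 161], [0.7, 0.013]), ([297, 204], [0.562, -0.014]), ([294, 213], [0.534, -0.005]), ([251, 195], [0.589, 0.129])]
```

```bash
python3 -c "
from h import *
for n,pts in (('bside',[(330,243),(338,248),(345,256),(350,264),(352,270),(325,240),(320,236),(357,262)]),('btop',[(305,195),(312,197),(318,195),(324,193),(330,192),(336,190),(342,188),(348,186)])):
    b=cv2.imread(f'pics/{n}.png');h=cv2.cvtColor(b,cv2.COLOR_BGR2HSV)
    print(n,[(p,h[p[1],p[0]].tolist()) for p in pts])"
```

```text
bside [((330, 243), [130, 11, 70]), ((338, 248), [9, 156, 160]), ((345, 256), [25, 14, 107]), ((350, 264), [26, 14, 124]), ((352, 270), [20, 10, 146]), ((325, 240), [120, 4, 69]), ((320, 236), [120, 4, 69]), ((357, 262), [27, 18, 126])]
btop [((305, 195), [9, 76, 145]), ((312, 197), [12, 210, 136]), ((318, 195), [11, 60, 128]), ((324, 193), [18, 22, 138]), ((330, 192), [13, 25, 72]), ((336, 190), [17, 25, 92]), ((342, 188), [16, 26, 107]), ((348, 186), [15, 27, 76])]
```

```bash
cat >> h.py <<'E'
def wwedge(tag):
    p=viewer.camera_params('wrist');im=snap('wrist',tag)
    h=cv2.cvtColor(cv2.cvtColor(im,cv2.COLOR_RGB2BGR),cv2.COLOR_BGR2HSV)
    m=cv2.inRange(h,(3,165,60),(12,255,255));m[:,:220]=0;m[:,430:]=0;m[230:]=0
    m=cv2.morphologyEx(m,cv2.MORPH_CLOSE,np.ones((7,7)));c=max(cv2.findContours(m,0,2)[0],key=cv2.contourArea)
    for r in range(0,230,15):
        x=np.flatnonzero(m[r]);
        if len(x): print(r,x.min(),x.max(),np.round(on('wrist',x.min(),r,.01,p)[:2],3),np.round(on('wrist',x.max(),r,.01,p)[:2],3))
    ap=cv2.approxPolyDP(cv2.convexHull(c),4,True)[:,0];print([(q.tolist(),np.round(on('wrist',*q,.01,p)[:2],3).tolist()) for q in ap])
E
python3 -c "
from h import *
wwedge('w3')
h=cv2.cvtColor(cv2.imread('pics/w3.png'),cv2.COLOR_BGR2HSV)
for r in range(0,240,20): print(r,[h[r,c].tolist() for c in range(240,400,20)])"
```

```text
0 274 388 [ 0.549 -0.071] [ 0.595 -0.059]
15 274 388 [ 0.55  -0.077] [ 0.596 -0.065]
30 274 387 [ 0.551 -0.082] [ 0.598 -0.071]
45 274 387 [ 0.553 -0.088] [ 0.599 -0.076]
60 275 322 [ 0.554 -0.094] [ 0.574 -0.089]
75 275 386 [ 0.556 -0.1  ] [ 0.603 -0.088]
90 275 386 [ 0.557 -0.106] [ 0.605 -0.094]
105 275 386 [ 0.559 -0.113] [ 0.607 -0.1  ]
120 275 385 [ 0.56  -0.119] [ 0.608 -0.107]
135 276 385 [ 0.562 -0.126] [ 0.61  -0.113]
150 276 384 [ 0.563 -0.132] [ 0.612 -0.12 ]
165 279 383 [ 0.566 -0.139] [ 0.614 -0.127]
180 276 383 [ 0.566 -0.146] [ 0.616 -0.134]
195 276 382 [ 0.568 -0.154] [ 0.618 -0.141]
210 277 382 [ 0.57  -0.161] [ 0.62  -0.148]
225 277 381 [ 0.572 -0.169] [ 0.622 -0.156]
[([388, 0], [0.595, -0.059]), ([381, 229], [0.622, -0.158]), ([277, 228], [0.572, -0.17]), ([274, 0], [0.549, -0.071])]
0 [[23, 13, 153], [17, 15, 154], [11, 173, 146], [11, 178, 146], [12, 178, 149], [11, 168, 152], [11, 183, 146], [12, 184, 147]]
20 [[20, 15, 157], [18, 17, 154], [11, 179, 147], [11, 172, 150], [11, 175, 149], [11, 175, 149], [13, 167, 200], [11, 168, 152]]
40 [[23, 15, 158], [19, 1
[... 571 characters left out ...]
02], [13, 163, 202], [13, 163, 204], [12, 163, 158]]
140 [[20, 15, 157], [20, 4, 209], [13, 155, 202], [9, 171, 197], [10, 173, 199], [10, 173, 199], [9, 175, 160], [12, 164, 159]]
160 [[23, 14, 163], [20, 14, 162], [11, 158, 157], [11, 167, 156], [11, 180, 154], [12, 185, 153], [11, 166, 157], [11, 167, 156]]
180 [[23, 13, 158], [18, 16, 160], [11, 164, 152], [11, 165, 155], [12, 174, 155], [12, 174, 155], [12, 173, 155], [13, 166, 158]]
200 [[15, 13, 161], [23, 13, 158], [11, 161, 155], [11, 163, 155], [11, 175, 153], [11, 167, 157], [11, 165, 158], [12, 170, 156]]
220 [[18, 16, 161], [19, 13, 159], [11, 160, 155], [8, 175, 143], [9, 185, 145], [9, 179, 144], [9, 179, 144], [11, 168, 147]]
```

View pics/w3.png

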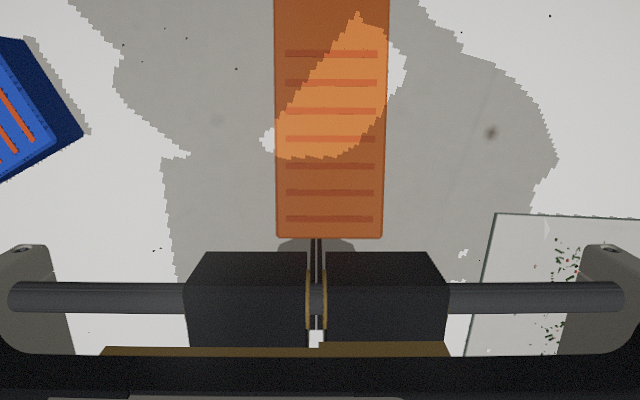

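In the wrist view the wedge (columns 274-388) is flush and aligned with the push. Its centre line, at column about 330, lies about 6 mm right of the finger line. I turn 3.5° and keep pushing toward the foot.

Call:
move_arm --deltas '[{"x": 0.006,"y": 0,"z": 0,"wx": 0,"wy": 0,"wz": -1,"hand": 0},{"x": 0.012,"y": -0.001,"z": 0,"wx": 0,"wy": 0,"wz": -2,"hand": 0},{"x": 0.018,"y": -0.001,"z": 0,"wx": 0,"wy": 0,"wz": -3,"hand": 0},{"x": 0.024,"y": -0.001,"z": 0,"wx": 0,"wy": 0,"wz": -3.5,"hand": 0},{"x": 0.03,"y": -0.002,"z": 0,"wx": 0,"wy": 0,"wz": -3.5,"hand": 0},{"x": 0.036,"y": -0.002,"z": 0,"wx": 0,"wy": 0,"wz": -3.5,"hand": 0},{"x": 0.041,"y": -0.002,"z": 0,"wx": 0,"wy": 0,"wz": -3.5,"hand": 0},{"x": 0.045,"y": -0.003,"z": 0,"wx": 0,"wy": 0,"wz": -3.5,"hand": 0}]'

```text
time: 14.95
tool_pos: [0.5806, -0.1347, -0.0151]
tool_rot: [3.141, 0.0, 1.882]
contact_force: [-0.3, -1.4, 0.0]
opening: 0.0006
```

```bash
python3 -c "
from h import *
go(.571,-.102,-.015,1.88);wwedge('w4')"
```

```text
d [ 0.0341  0.0009 -0.0001] w [0.  0.  0.1] tcp [ 0.5806 -0.1347 -0.0151] f [-0.28 -1.43  0.02] t 14.95
0 287 401 [ 0.534 -0.03 ] [ 0.579 -0.015]
15 286 400 [ 0.535 -0.036] [ 0.581 -0.021]
30 285 399 [ 0.536 -0.041] [ 0.582 -0.026]
45 285 397 [ 0.538 -0.047] [ 0.584 -0.032]
60 284 396 [ 0.539 -0.053] [ 0.585 -0.038]
75 284 395 [ 0.541 -0.059] [ 0.587 -0.044]
90 283 393 [ 0.542 -0.065] [ 0.589 -0.05 ]
105 282 393 [ 0.544 -0.071] [ 0.591 -0.056]
120 282 391 [ 0.546 -0.078] [ 0.593 -0.063]
135 281 390 [ 0.547 -0.084] [ 0.595 -0.069]
150 280 389 [ 0.549 -0.091] [ 0.597 -0.076]
165 280 387 [ 0.551 -0.098] [ 0.598 -0.083]
180 279 386 [ 0.552 -0.105] [ 0.601 -0.09 ]
195 278 385 [ 0.554 -0.113] [ 0.603 -0.097]
210 278 383 [ 0.556 -0.12 ] [ 0.605 -0.104]
225 277 382 [ 0.558 -0.128] [ 0.607 -0.112]
[([401, 0], [0.579, -0.015]), ([382, 229], [0.608, -0.114]), ([277, 229], [0.558, -0.13]), ([287, 0], [0.534, -0.03])]
```

Call:
move_arm --deltas '[{"x": 0.004,"y": 0,"z": 0,"wx": 0,"wy": 0,"wz": 0,"hand": 0},{"x": 0.008,"y": 0,"z": 0,"wx": 0,"wy": 0,"wz": 0,"hand": 0},{"x": 0.012,"y": 0,"z": 0,"wx": 0,"wy": 0,"wz": 0,"hand": 0},{"x": 0.015,"y": 0,"z": 0,"wx": 0,"wy": 0,"wz": 0,"hand": 0},{"x": 0.018,"y": 0,"z": 0,"wx": 0,"wy": 0,"wz": 0,"hand": 0},{"x": 0.02,"y": 0,"z": 0,"wx": 0,"wy": 0,"wz": 0,"hand": 0}]'

```text
time: 15.75
tool_pos: [0.5744, -0.1158, -0.0151]
tool_rot: [3.142, -0.0, 1.882]
contact_force: [0.7, -1.2, -0.1]
opening: 0.0003
```

```bash
cat >> h.py <<'E'
def F(n=4):
    f=[]
    for i in range(n): viewer.read_camera('side');f.append(monitor.observe()['contact_force'])
    s=monitor.observe();print('F',np.round(np.mean(f,0),2),'tcp',np.round(s['tool_pos'],4),'t',s['time'])
E
python3 -c "
from h import *
F()"
```

```text
F [-0.21 -0.23 -0.08] tcp [ 0.5744 -0.1159 -0.0151] t 15.95
```

Call:
move_arm --deltas '[{"x": 0.002,"y": 0,"z": 0,"wx": 0,"wy": 0,"wz": 0,"hand": 0},{"x": 0.004,"y": 0,"z": 0,"wx": 0,"wy": 0,"wz": 0,"hand": 0},{"x": 0.006,"y": 0,"z": 0,"wx": 0,"wy": 0,"wz": 0,"hand": 0},{"x": 0.008,"y": 0,"z": 0,"wx": 0,"wy": 0,"wz": 0,"hand": 0},{"x": 0.008,"y": 0,"z": 0,"wx": 0,"wy": 0,"wz": 0,"hand": 0}]'

```text
time: 16.58
tool_pos: [0.5719, -0.1081, -0.0151]
tool_rot: [-3.142, -0.0, 1.882]
contact_force: [0.3, -0.5, 0.2]
opening: 0.0001
```

```bash
python3 -c "
from h import *
F()"
```

```text
F [-0.25  0.27  0.2 ] tcp [ 0.572  -0.1084 -0.0151] t 16.775
```

Call:
move_arm --deltas '[{"x": 0.0015,"y": 0,"z": 0,"wx": 0,"wy": 0,"wz": 0,"hand": 0},{"x": 0.003,"y": 0,"z": 0,"wx": 0,"wy": 0,"wz": 0,"hand": 0},{"x": 0.0045,"y": 0,"z": 0,"wx": 0,"wy": 0,"wz": 0,"hand": 0},{"x": 0.006,"y": 0,"z": 0,"wx": 0,"wy": 0,"wz": 0,"hand": 0},{"x": 0.006,"y": 0,"z": 0,"wx": 0,"wy": 0,"wz": 0,"hand": 0}]'

```text
time: 17.4
tool_pos: [0.5701, -0.1025, -0.0151]
tool_rot: [3.142, -0.0, 1.882]
contact_force: [-0.3, -0.3, 0.1]
opening: 0.0008
```

```bash
python3 -c "
from h import *
F()"
```

```text
F [-0.25  0.13  0.24] tcp [ 0.5701 -0.1026 -0.0151] t 17.6
```

Call:
move_arm --deltas '[{"x": 0.0015,"y": 0,"z": 0,"wx": 0,"wy": 0,"wz": 0,"hand": 0},{"x": 0.003,"y": 0,"z": 0,"wx": 0,"wy": 0,"wz": 0,"hand": 0},{"x": 0.0045,"y": 0,"z": 0,"wx": 0,"wy": 0,"wz": 0,"hand": 0},{"x": 0.006,"y": 0,"z": 0,"wx": 0,"wy": 0,"wz": 0,"hand": 0}]'

```text
time: 18.1
tool_pos: [0.5693, -0.0981, -0.0147]
tool_rot: [3.14, 0.002, 1.882]
contact_force: [1.9, -7.1, -1.8]
opening: 0.0007
```

```bash
python3 -c "
from h import *
F()"
```

```text
F [ 1.38 -6.16 -1.41] tcp [ 0.5692 -0.0981 -0.0148] t 18.3
```

The ramp met the foot with 6.3 N of push resistance, so it is snug. I back off, raise the tool and measure.

Call:
move_arm --deltas '[{"x": -0.005,"y": 0,"z": 0,"wx": 0,"wy": 0,"wz": 0,"hand": 0},{"x": -0.025,"y": 0,"z": 0,"wx": 0,"wy": 0,"wz": 0,"hand": 0},{"x": -0.05,"y": 0,"z": 0,"wx": 0,"wy": 0,"wz": 0,"hand": 0},{"x": -0.06,"y": 0,"z": -0.05,"wx": 0,"wy": 0,"wz": 0,"hand": 0},{"x": -0.06,"y": 0,"z": -0.1,"wx": 0,"wy": 0,"wz": 0,"hand": 0},{"x": -0.06,"y": 0,"z": -0.15,"wx": 0,"wy": 0,"wz": 0,"hand": 0},{"x": -0.06,"y": 0,"z": -0.19,"wx": 0,"wy": 0,"wz": 0,"hand": 0},{"x": -0.06,"y": 0,"z": -0.19,"wx": 0,"wy": 0,"wz": 0,"hand": 0}]'

```text
time: 19.3
tool_pos: [0.5886, -0.1557, 0.1788]
tool_rot: [3.136, 0.005, 1.881]
contact_force: [0.2, -0.5, -0.6]
opening: 0.0007
```

```bash
cat >> h.py <<'E'
def shift(tag):
    im=snap('side',tag);t=snap('top',tag+'t')
    g=lambda a:np.float32(cv2.cvtColor(a,cv2.COLOR_BGR2GRAY))
    for c,w,b in(('side0',im,(195,228,308,352)),('side0',im,(168,200,278,300)),('side0',im,(125,160,300,330)),('top0',t,(205,228,232,262)),('top0',t,(155,215,275,305))):
        y0,y1,x0,x1=b;a=g(cv2.imread(f'pics/{c}.png'))[y0:y1,x0:x1];q=g(w[:,:,::-1].copy())[y0:y1,x0:x1]
        print(c,b,np.round(cv2.phaseCorrelate(a,q,cv2.createHanningWindow((x1-x0,y1-y0),cv2.CV_32F))[0],2))
E
python3 -c "
from h import *
go(.545,-.001,.15,1.82);shift('v1')
p=viewer.camera_params('wrist');wwedge('w5')
h=cv2.cvtColor(cv2.imread('pics/w5.png'),cv2.COLOR_BGR2HSV)
print([h[r,330].tolist() for r in range(0,230,10)])"
```

```text
d [0.1607 0.0056 0.0281] w [0.3 0.3 3.5] tcp [ 0.5886 -0.1557  0.1788] f [ 0.21 -0.48 -0.56] t 19.3
side0 (195, 228, 308, 352) [ 0.55 -0.06]
side0 (168, 200, 278, 300) [-0.09 -0.02]
side0 (125, 160, 300, 330) [0.08 0.18]
top0 (205, 228, 232, 262) [-0.03 -0.16]
top0 (155, 215, 275, 305) [-0.01  0.35]
0 300 304 [ 0.525 -0.012] [ 0.529 -0.011]
15 300 333 [ 0.529 -0.024] [ 0.558 -0.015]
30 299 352 [ 0.532 -0.036] [ 0.578 -0.021]
45 299 351 [ 0.536 -0.049] [ 0.582 -0.034]
60 299 350 [ 0.539 -0.061] [ 0.585 -0.047]
75 298 350 [ 0.542 -0.075] [ 0.59  -0.059]
90 322 349 [ 0.569 -0.081] [ 0.593 -0.073]
[([300, 0], [0.525, -0.012]), ([352, 18], [0.575, -0.012]), ([348, 96], [0.594, -0.078]), ([298, 84], [0.545, -0.083])]
[[17, 116, 64], [16, 100, 74], [12, 165, 182], [10, 176, 175], [13, 171, 179], [13, 163, 180], [9, 175, 159], [13, 158, 184], [13, 162, 180], [13, 156, 183], [30, 3, 185], [17, 16, 140], [20, 16, 142], [27, 16, 143], [19, 14, 145], [26, 13, 141], [17, 17, 139], [23, 14, 142], [23, 16, 140], [30, 4, 188], [165, 3, 186], [0, 1, 188], [30, 1, 186]]
```

The chest has not shifted (under 0.5 px). The wedge lies under the foot: back edge about (0.569,-0.085), foot about 23 mm ahead of the wedge's middle and about 3 mm off its centre line. Now the proof press.

Call:
move_arm --deltas '[{"x": 0.04,"y": 0.001,"z": 0,"wx": 0,"wy": 0,"wz": 1,"hand": 0},{"x": 0.08,"y": 0.003,"z": 0,"wx": 0,"wy": 0,"wz": 2,"hand": 0},{"x": 0.12,"y": 0.004,"z": 0,"wx": 0,"wy": 0,"wz": 3,"hand": 0},{"x": 0.16,"y": 0.005,"z": 0,"wx": 0,"wy": 0,"wz": 3.5,"hand": 0},{"x": 0.16,"y": 0.005,"z": 0.04,"wx": 0,"wy": 0,"wz": 3.5,"hand": 0},{"x": 0.16,"y": 0.005,"z": 0.075,"wx": 0,"wy": 0,"wz": 3.5,"hand": 0},{"x": 0.16,"y": 0.005,"z": 0.085,"wx": 0,"wy": 0,"wz": 3.5,"hand": 0},{"x": 0.16,"y": 0.005,"z": 0.085,"wx": 0,"wy": 0,"wz": 3.5,"hand": 0}]'

```text
time: 20.45
tool_pos: [0.5421, -0.0004, 0.0891]
tool_rot: [-3.14, -0.001, 1.82]
contact_force: [-0.8, -0.9, 0.2]
opening: 0.0003
```

```bash
python3 -c "
from h import *
go(.545,-.001,.085,1.82);F(3)"
```

```text
d [-0.0013  0.0027  0.0041] w [-0.1 -0.1  0. ] tcp [ 5.421e-01 -4.000e-04  8.910e-02] f [-0.81 -0.89  0.19] t 20.45
F [ 0.26 -0.13  0.48] tcp [ 5.434e-01 -5.000e-04  9.110e-02] t 20.6
```

Call:
move_arm --deltas '[{"x": 0,"y": 0.001,"z": 0.002,"wx": 0,"wy": 0,"wz": 0,"hand": 0},{"x": 0,"y": 0.001,"z": 0.004,"wx": 0,"wy": 0,"wz": 0,"hand": 0},{"x": 0,"y": 0.001,"z": 0.006,"wx": 0,"wy": 0,"wz": 0,"hand": 0},{"x": 0,"y": 0.001,"z": 0.0075,"wx": 0,"wy": 0,"wz": 0,"hand": 0},{"x": 0,"y": 0.001,"z": 0.0085,"wx": 0,"wy": 0,"wz": 0,"hand": 0},{"x": 0,"y": 0.001,"z": 0.0085,"wx": 0,"wy": 0,"wz": 0,"hand": 0}]'

```text
time: 21.35
tool_pos: [0.5435, -0.0, 0.0823]
tool_rot: [3.141, 0.0, 1.821]
contact_force: [-3.5, -0.5, 8.4]
opening: 0.0004
```

```bash
python3 -c "
from h import *
F(3)"
```

```text
F [-3.58  0.2   7.43] tcp [ 5.435e-01 -1.000e-04  8.240e-02] t 21.5
```

Call:
move_arm --deltas '[{"x": 0,"y": 0,"z": 0.0005,"wx": 0,"wy": 0,"wz": 0,"hand": 0},{"x": 0,"y": 0,"z": 0.001,"wx": 0,"wy": 0,"wz": 0,"hand": 0},{"x": 0,"y": 0,"z": 0.0015,"wx": 0,"wy": 0,"wz": 0,"hand": 0},{"x": 0,"y": 0,"z": 0.0015,"wx": 0,"wy": 0,"wz": 0,"hand": 0},{"x": 0,"y": 0,"z": 0.0015,"wx": 0,"wy": 0,"wz": 0,"hand": 0}]'

```text
time: 22.12
tool_pos: [0.5435, -0.0001, 0.0821]
tool_rot: [3.14, 0.001, 1.821]
contact_force: [-6.2, -0.4, 17.7]
opening: 0.0005
```

```bash
python3 -c "
from h import *
chk('s20');shift('v2')"
```

```text
F [-6.14  0.09 17.9 ] tcp [ 5.435e-01 -2.000e-04  8.210e-02] t 22.275
318 [79, 79, 79, 77, 77, 78, 77, 77, 77, 79, 82, 80, 81, 82, 83, 83, 85, 88, 91, 82, 81, 94, 97, 92, 97, 98]
350 [120, 114, 117, 119, 120, 121, 121, 121, 112, 84, 79, 92, 106, 107, 107, 108, 109, 106, 97, 96, 102, 106, 107, 108, 111, 109]
vert shift of near face ((0.10714386247804342, -0.06050018094513021), 0.7575069423764944) far ((0.2145043664358619, -0.0024580307478618835), 0.8672035422176123)
side0 (195, 228, 308, 352) [ 0.36 -0.06]
side0 (168, 200, 278, 300) [-0.38  0.33]
side0 (125, 160, 300, 330) [-15.09  -4.11]
top0 (205, 228, 232, 262) [ 0.53 -0.07]
top0 (155, 215, 275, 305) [0.1  0.44]
```

With 18 N on the corner, z changed by only 0.3 mm, so there is no rocking. I release and retreat.

Call:
move_arm --deltas '[{"x": 0,"y": 0,"z": -0.002,"wx": 0,"wy": 0,"wz": 0,"hand": 0},{"x": 0,"y": 0,"z": -0.006,"wx": 0,"wy": 0,"wz": 0,"hand": 0},{"x": 0,"y": 0,"z": -0.04,"wx": 0,"wy": 0,"wz": 0,"hand": 0},{"x": 0,"y": 0,"z": -0.09,"wx": 0,"wy": 0,"wz": 0,"hand": 0},{"x": -0.04,"y": 0,"z": -0.14,"wx": 0,"wy": 0,"wz": 0,"hand": 0},{"x": -0.1,"y": 0,"z": -0.15,"wx": 0,"wy": 0,"wz": 0,"hand": 0},{"x": -0.15,"y": 0,"z": -0.15,"wx": 0,"wy": 0,"wz": 0,"hand": 0},{"x": -0.15,"y": 0,"z": -0.15,"wx": 0,"wy": 0,"wz": 0,"hand": 0}]'

```text
time: 23.38
tool_pos: [0.5807, -0.1487, 0.2291]
tool_rot: [-3.141, 0.0, 1.816]
contact_force: [-0.9, 0.8, -0.2]
opening: 0.0007
```

```bash
python3 -c "
from h import *
shift('v3');wwedge('w9');F(2)
robot.hand_in()"
```

```text
side0 (195, 228, 308, 352) [ 0.44 -0.07]
side0 (168, 200, 278, 300) [-0.12 -0.04]
side0 (125, 160, 300, 330) [-12.64  10.2 ]
top0 (205, 228, 232, 262) [ 0.03 -0.23]
top0 (155, 215, 275, 305) [-0.02  0.57]
30 298 301 [ 0.527 -0.017] [ 0.53  -0.016]
45 298 342 [ 0.531 -0.032] [ 0.577 -0.02 ]
60 299 342 [ 0.536 -0.046] [ 0.581 -0.035]
75 299 343 [ 0.539 -0.062] [ 0.586 -0.05 ]
90 343 343 [ 0.59  -0.065] [ 0.59  -0.065]
[([298, 26], [0.526, -0.013]), ([342, 37], [0.575, -0.012]), ([343, 103], [0.594, -0.079]), ([314, 104], [0.563, -0.088]), ([299, 80], [0.54, -0.067])]
F [0.45 0.35 0.35] tcp [ 0.5804 -0.144   0.2299] t 23.625
the job is handed in; nothing more can be done
```

The job is handed in at 23.6 s, with the orange wedge snug under the short foot. No verdict is reported.

- **First press:** pushing on the near right corner with about 6–7 N made it drop about 7 mm in the side view, so the chest clearly rocked.
- **Wedge:** I pushed it along the table, thin end first, until the foot resisted with about 6.3 N. The foot is about 23 mm ahead of the wedge's middle and about 3 mm off its centre line.
- **Second press:** with about 18 N on the same corner, the fingertip moved only 0.3 mm between 7 N and 18 N and the chest did not rock.
- **Last check:** after I backed off, the chest's shift from the start was within about 0.6 px. The wedge looked unmoved and the robot was touching nothing.

**What disagreed or stayed unchecked:**
- The reported tool height read about 26 mm lower than where the fingertip met the chest top, so I judged heights by force and pictures.
- The side camera disagreed with the other two by about 2 px on the chest top.
- The last jar image check gave a 12–15 px shift. The gripper was probably in front of the jar, so I discount it, but I did not confirm this by eye. The same check before the second press, with the gripper clear, showed no movement.
- I did not re-measure the glass pot or the cardboard tube after the moves; I only kept the arm's path clear of them.

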